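Bring the empty bay round and stand the fallen bottle in it

ROBOT

A 6-joint arm with a two-finger parallel gripper is mounted at the origin on the work surface. World frame = base frame: x ahead of the robot, y to its left, z up, the work surface at z = 0. Lengths are in m, angles in rad, forces in N, time in s.
With the tool pointing down it reaches from about 0.35 to 0.975 m from the base axis. Payload 4.9 kg.
Tool frame: the origin (TCP) lies at the very end of the fingers, on their centre line; the grasp point (between the pads) lies ctrl.hold_point_z behind it (ctrl.hold_point_z is the distance from the TCP to the grasp point, in m); z points along the fingers, y is the line along which they close (so a half turn about z gives the same grasp; the last joint's range is limited). The gripper opens to 85 mm and grips with 20 to 120 N. Pads are 22 mm wide; open, the fingers measure 114 mm over their backs; the gripper's body (76 mm by 85 mm) begins 54 mm behind the grasp point. The pads swing forward as they close: fully open they stand 13 mm farther back than shut.
Start: joints at [-1.286, 0.053, 1.613, -0, 1.476, -0.119], TCP at [0.246, -0.575, 0.231] pointing down, gripper open.
Joint ranges: [-3.01, 3.01], [-1.01, 2.22], [0.06, 2.58], [-1.02, 4.17], [0.09, 2.62], [-3.14, 3.14]. Speed limits (rad/s): [2.57, 2.57, 3.14, 3.14, 3.14, 3.14].

INTERFACE

Orientations are given as a rotation vector (axis times angle).
In Python, from station import ctrl gives the robot as it stands. The module is installed in compiled form; this text tells all that it offers.
- The arm moves only by the tool jog_arm, never from a script. Its argument "deltas" is a list of rows, each a list of 3 entries, a list of its own where there are three numbers: the closure, from -1 (fully open) to 1 (shut), then the shift along the world's x, y, z scaled (see below), then the turn, a rotation vector about the world's x, y, z scaled (see below). A call has 1 to 12 rows; each row is the pose to reach, as a shift and turn from the pose commanded when the call began, turning the shorter way round; what a row does not reach only later rows make up. The controller multiplies each number of a shift by 0.4 m and each number of a turn by 180 degrees. A row lasts 1/12 s, in which the tool goes at most 41.7 mm and 7.16 degrees, less where a joint would pass 70% of its speed; a pose out of reach is approached as far as the arm can. A call with a number of a shift or a turn outside -1 to 1 is refused whole. A call with a gripper value outside its range is refused whole. The fingers move at their own pace and stop on an object; "squeeze" is the grip in N (left out, the last holds). Time passes only in rows, so rows that repeat a pose let the fingers close. It gives the time, the measured TCP pose, the force, the opening and the grip force at its end, in the units of the state.
- ctrl.get_obs(): the state, without advancing time (a new reading comes with each control period).
- ctrl.get_image(name): name is "scene" or "top" or "wrist"; returns the picture (480x640x3 uint8, red, green, blue); there is no depth.
- ctrl.get_calibration(name): a dict with "K" (3x3 intrinsics, pixels), "dist_coeffs" ([k1, k2, p1, p2, k3] as OpenCV has them; the pictures are not rectified), "extrinsics" (4x4, takes a point from world to camera coordinates). Camera axes: x right, y down, z forward; pixel columns grow to the right and rows downward; lengths in m; the calibration is good to about 2 mm. A picture is of the moment at which its call begins: read the wrist's pose just before it. get_calibration takes no time and is no camera call; for the wrist camera it gives the pose at the moment of the call.
- ctrl.finish_job(): hands the job in; it is judged then, once.
The state is a dict: "t": time; "q": joint angles; "dq": joint speeds; "effort": joint torques, N m; "tool_pos": TCP position; "tool_rot": TCP orientation; "contact_force": force on the tool from outside, world axes, zero at the start; "wrist_torque": the same for the moment, N m; "opening": finger opening in m; "grip_force": force on a finger pad.
Only numpy, scipy, OpenCV 4.12 (cv2) and the standard library are available. Lean on these libraries where they do the work, as an engineer would, in place of code of your own. Each camera call takes 0.05 s, during which the arm holds its last target. There are 200 camera calls.

TASK

Push the bench wheel round until its empty bay lies squarely at the mouth of the wooden lane and the wheel sits in that click stop. Then stand the fallen square bottle upright, cap on top, well inside that bay between its low fences. The wheel must stay in its stop, and the jars on the lane, the sponge, the glass dome and the plaster forms must be left where they stand.

Things in the scene. Friction and masses are not known exactly. Their poses are not given: they have to be found in the camera images.
- stand: Fixed stand; origin on the bench under the wheel's vertical axis, z up. Its wooden lane is a raised board, top 45 mm above the bench, flush with the wheel's top: it runs along the stand's -y from 130 to 430 mm from the axis, 136 mm wide, with strips 10 mm high along both sides (inner faces at x = -62 and 62) and across its outer end. A 50 x 50 x 40 mm high steel click housing is at y = +158.
- wheel (a joint): Angle of the wheel (disc, radius 125 mm, top 45 mm above bench), rad, growing anticlockwise from above; 0 = empty bay straight at the lane (stand's -y). Click stops every 0.785 (45 degrees), 0 being one; each draws it in from about 0.08 either side; passing in or out takes about 5 to 8 N at a peg. Elsewhere it stays where left. Travel -1.3 to 2.6; starts somewhere in 0.3 to 1.9.
- bay (a point): Centre of the empty bay's floor, on the wheel's top, 78 mm from the axis; turns with the wheel; its y axis points to the wheel's axis. The bay is 66 mm wide between fences 15 mm high, 6 mm thick; the back fence's face is 33 mm towards the axis; it is open at the rim, 47 mm outward. Three like bays at 90, 180, 270 degrees hold pots up to 80 mm high, fixed to the wheel.
- peg (a point): Top centre of one of four like upright wooden pegs for pushing the wheel: 16 mm diameter, 70 mm tall above the wheel's top, 105 mm from the axis, 90 degrees apart, midway between the bays. With the empty bay at the lane, this one is on the stand's -x +y side, 135 degrees anticlockwise from its x axis.
- bottle: The fallen bottle: white, square section 48 x 48 mm, body 90 mm long with flat sides, then neck and round black cap 34 mm in diameter; 120 mm long in all, about 220 g. Origin at the centre of its base, z axis along the bottle to its cap. It lies on a flat side on the lane, cap towards the wheel.
- jar_a: Standing round jar with black lid, 44 mm diameter, 90 mm tall, near the lane's outer end. Origin at the centre of its base. Leave standing.
- jar_b: Another standing jar like jar_a beside it. Leave standing.
- sponge: Round yellow sponge, 80 mm diameter, 35 mm thick, on the bench. Origin under its centre. Leave alone.
- dome: Display dome on a round wooden base, 100 mm diameter, 137 mm tall, on the bench beyond the wheel. Origin under its centre. Leave alone.
- form_a: Small pointed plaster form, 52 mm diameter, 75 mm tall, standing on the bench. Origin under its centre. Leave alone.
- form_b: Another plaster form like form_a. Leave alone.
Things that resemble listed ones, but are neither listed nor needed, are in the scene too. What is shaped like the bottle but blue is not meant.

How it is judged:
By the outcome, as a careful person would: the job done as asked, in the order asked, and still so for the second after the job is handed in, with the robot touching nothing.
It also fails if it takes over 61 s, if anything falls off the work surface, if the arm or the gripper's body presses on something with over 40 N, if the wrist force passes 120 N, or if a joint passes its speed limit or range.

## Working session

There is one attempt and no reset: what is moved stays moved. The work goes in short steps, Python scripts to look and compute and a tool call to move; the robot and the scene stay as the last step left them, time stands still between calls to the robot, and variables do not carry over. Pictures are saved under pics/ and viewed, at most 10 in all, crops included, and the job is handed in when it is done.

Besides the shell and the picture viewer there is one more tool, called after "Emit:" as name(argument=value, ...), one argument or row to a line, values as JSON. jog_arm: Moves the arm, as the interface text tells. Its arguments: {"type":"object","properties":{"deltas":{"type":"array","items":{"type":"array"}},"squeeze":{"type":"number"}},"required":["deltas"]}

```bash
mkdir -p pics; cat > h.py <<'E'
import numpy as np,cv2
from station import ctrl
from scipy.spatial.transform import Rotation as R
def cal(n):
    c=ctrl.get_calibration(n);return np.array(c["K"],float),np.array(c["dist_coeffs"],float),np.array(c["extrinsics"],float)
def ray(n,uv,c=None):
    K,d,E=c or cal(n);p=cv2.undistortPoints(np.array([[uv]],float),K,d)[0,0]
    r=E[:3,:3].T@np.array([p[0],p[1],1]);o=-E[:3,:3].T@E[:3,3];return o,r/np.linalg.norm(r)
def atz(n,uv,z,c=None):
    o,r=ray(n,uv,c);return o+r*(z-o[2])/r[2]
def tri(obs):
    A=0;b=0
    for n,uv in obs:
        o,r=ray(n,uv) if isinstance(n,str) else ray('',uv,n);P=np.eye(3)-np.outer(r,r);A=A+P;b=b+P@o
    return np.linalg.solve(A,b)
def proj(n,pts,c=None):
    K,d,E=c or cal(n);return cv2.projectPoints(np.array(pts,float),cv2.Rodrigues(E[:3,:3])[0],E[:3,3],K,d)[0][:,0]
def snap(n,f):
    im=ctrl.get_image(n);cv2.imwrite('pics/'+f,im[:,:,::-1]);return im
E
python3 - <<'E'
from h import *
snap('top','top0.png');snap('scene','scene0.png')
o=ctrl.get_obs();print(o,ctrl.hold_point_z)
for n in('top','scene'):print(ray(n,(320,240)))
E
```

```text
{'t': 0.1, 'q': array([-1.28601287e+00,  5.33165266e-02,  1.61415428e+00, -7.91026836e-06,
        1.47604181e+00, -1.19005553e-01]), 'dq': array([ 0.00107258, -0.00121834, -0.00337843,  0.00093853, -0.00021084,
        0.00076836]), 'effort': array([-2.04140133e-04, -3.94905603e+01, -3.71362889e+01, -1.44420628e-04,
        3.85385109e-03, -1.08013992e-05]), 'tool_pos': array([ 0.24539852, -0.57418364,  0.2301715 ]), 'tool_rot': array([-3.07590789e+00, -6.29587718e-01,  2.61863011e-04]), 'contact_force': array([-0.04208198, -0.09823441,  0.31101949]), 'wrist_torque': array([-0.0138988 ,  0.0134961 , -0.00744399]), 'grip_force': 0.0, 'opening': 0.08504463622018724} 0.0187
(array([0.44138506, 0.03107946, 1.37018066]), array([ 0.09065165, -0.00274806, -0.99587887]))
(array([0.89415114, 0.60723905, 0.99880935]), array([-0.31840926, -0.51852891, -0.79356367]))
```

View pics/top0.png

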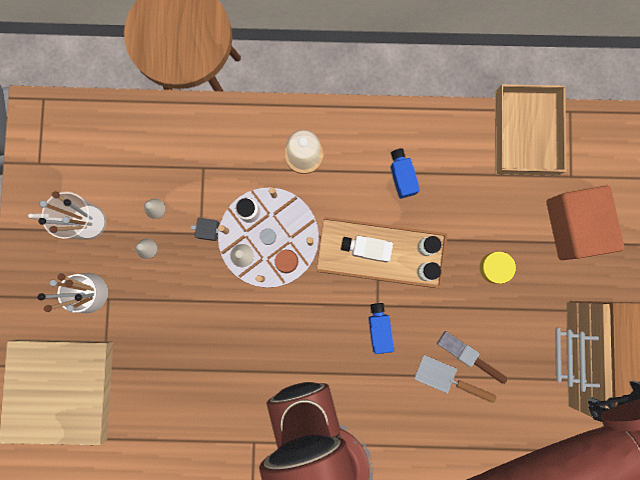

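View pics/scene0.png

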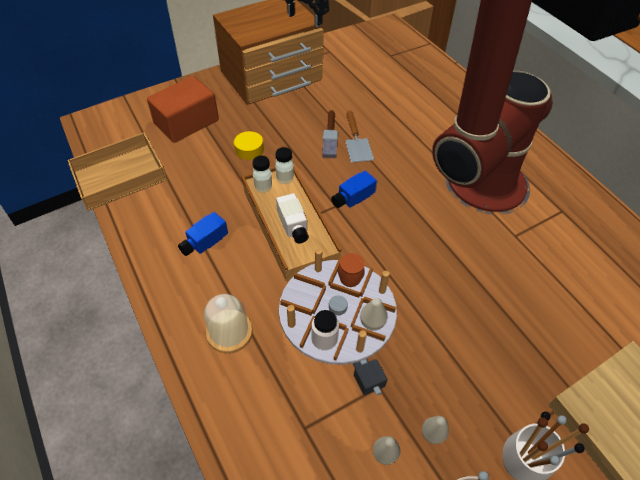

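Top view: wheel axis ≈(268,237), empty bay ≈(293,213), lane running right to (443,260). The bottle candidates are white (365,247), blue (404,173) and blue (380,330). Only the white one is on the lane, so it is the one meant. I'll confirm it in enlarged crops.

```bash
python3 - <<'E'
import cv2
a=cv2.imread('pics/top0.png')[175:300,190:456];cv2.imwrite('pics/c1.png',cv2.resize(a,None,fx=3,fy=3,interpolation=cv2.INTER_CUBIC))
a=cv2.imread('pics/scene0.png')[140:370,230:410];cv2.imwrite('pics/c2.png',cv2.resize(a,None,fx=2.6,fy=2.6,interpolation=cv2.INTER_CUBIC))
E
```

```text
(no output)
```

View pics/c1.png

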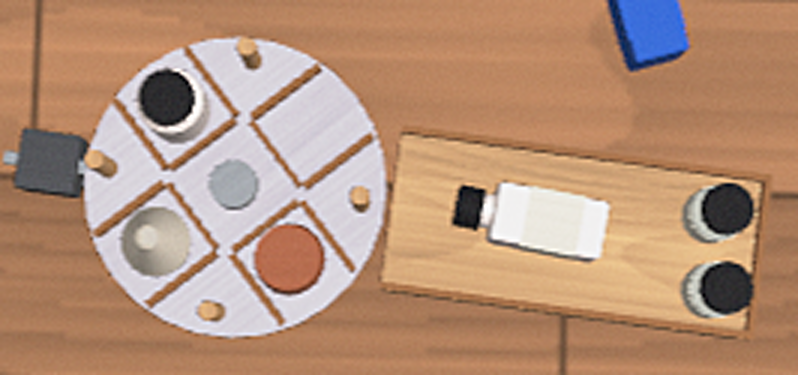

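View pics/c2.png

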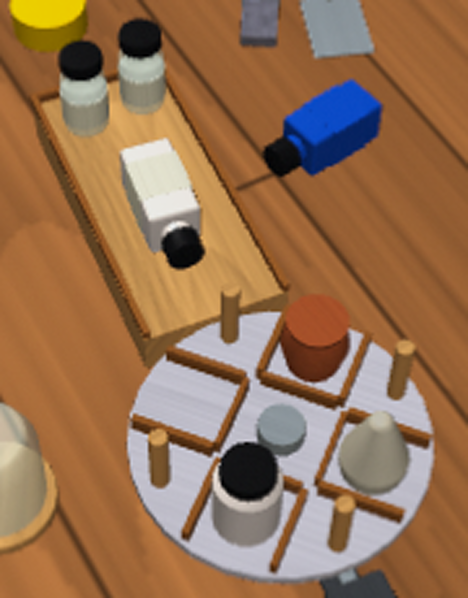

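```bash
python3 - <<'E'
from h import *
T=lambda u,v:('top',(u/3+190-1/3,v/3+175-1/3))
S=lambda u,v:('scene',(u/2.6+230-.3,v/2.6+140-.3))
Z=lambda o,z:atz(o[0],o[1],z).round(4)
print('axis tri',tri([T(234.5,187),S(280.5,446)]),Z(T(234.5,187),.045),Z(S(280.5,446),.045))
for p in[(402,132),(383,288),(768,180),(748,337)]:print('lane',Z(T(*p),.055))
for p in[(253,122),(303,185),(320,68),(372,138)]:print('fence',Z(T(*p),.06))
for p in[(250,43),(92,156),(360,190),(210,308)]:print('peg',Z(T(*p),.115))
for a,b in[((250,43),(158,435)),((360,190),(231,292)),((210,308),(403,347))]:print('pegtri',tri([T(*a),S(*b)]))
c=[((500,183),(150,220)),((608,200),(122,155)),((601,260),(168,142)),((490,243),(198,209))]
for a,b in c:print('bot',tri([T(*a),S(*b)]),Z(T(*a),.093),Z(S(*b),.093))
print('cap',Z(T(468,207),.086),Z(S(183,246),.069))
for p in[(727,208),(725,288)]:print('jar',Z(T(*p),.135))
E
```

```text
axis tri [0.56785489 0.15802623 0.02920999] [0.5662 0.1567 0.045 ] [0.5734 0.1652 0.045 ]
lane [0.6141 0.0197 0.055 ]
lane [0.4857 0.0321 0.055 ]
lane [ 0.5822 -0.2806  0.055 ]
lane [ 0.4537 -0.265   0.055 ]
fence [0.6186 0.1419 0.06  ]
fence [0.5678 0.0995 0.06  ]
fence [0.6646 0.0884 0.06  ]
fence [0.6079 0.0442 0.06  ]
peg [0.6738 0.1417 0.115 ]
peg [0.5811 0.2623 0.115 ]
peg [0.5597 0.052  0.115 ]
peg [0.4648 0.1659 0.115 ]
pegtri [0.67299399 0.14262124 0.11304686]
pegtri [0.55852453 0.05305625 0.11238608]
pegtri [0.46463697 0.16646061 0.11111791]
bot [ 0.57114865 -0.05946685  0.09113195] [ 0.5702 -0.0588  0.093 ] [ 0.5725 -0.0587  0.093 ]
bot [ 0.55799301 -0.14479133  0.0855564 ] [ 0.5589 -0.1448  0.093 ] [ 0.5593 -0.1374  0.093 ]
bot [ 0.51124823 -0.14121725  0.08115695] [ 0.511  -0.1399  0.093 ] [ 0.5158 -0.1312  0.093 ]
bot [ 0.52487431 -0.0538648   0.08443803] [ 0.5223 -0.0518  0.093 ] [ 0.5303 -0.0493  0.093 ]
cap [ 0.551  -0.0342  0.086 ] [ 0.5525 -0.0364  0.069 ]
jar [ 0.5512 -0.2304  0.135 ]
jar [ 0.4898 -0.2293  0.135 ]
```

Crop 1 confirms the white bottle is on the lane: body corners (500,183), (608,200), (601,260), (490,243), and cap (468,207) facing the wheel. The wheel is at about +0.785 and must turn 45° clockwise. I'll push the peg at (0.465, 0.166).

Emit:
jog_arm(
  deltas=[
    [1,[0.275,0.9,0],[0,0,0.339]],
    [1,[0.275,0.9,0],[0,0,0.339]],
    [1,[0.275,0.9,0],[0,0,0.339]],
    [1,[0.275,0.9,0],[0,0,0.339]],
    [1,[0.275,0.9,0],[0,0,0.339]],
    [1,[0.275,0.9,0],[0,0,0.339]],
    [1,[0.275,0.9,0],[0,0,0.339]],
    [1,[0.275,0.9,0],[0,0,0.339]],
    [1,[0.275,0.9,0],[0,0,0.339]],
    [1,[0.275,0.9,0],[0,0,0.339]],
    [1,[0.275,0.9,0],[0,0,0.339]],
    [1,[0.275,0.9,0],[0,0,0.339]],
  ],
  squeeze=40,
)

```text
t: 1.1
tool_pos: [0.3555, -0.2146, 0.2311]
tool_rot: [2.331, 2.106, -0.001]
contact_force: [-0.5, -1.1, 0.5]
opening: -0.0001
grip_force: 0.0
```

Emit:
jog_arm(
  deltas=[
    [1,[0.265,0.878,0],[0,0,0]],
    [1,[0.265,0.878,0],[0,0,0]],
    [1,[0.265,0.878,0],[0,0,0]],
    [1,[0.265,0.878,0],[0,0,0]],
    [1,[0.265,0.878,0],[0,0,0]],
    [1,[0.265,0.878,0],[0,0,0]],
    [1,[0.265,0.878,0],[0,0,0]],
    [1,[0.265,0.878,0],[0,0,0]],
    [1,[0.265,0.878,0],[0,0,0]],
    [1,[0.265,0.878,-0.2],[0,0,0]],
    [1,[0.265,0.878,-0.2],[0,0,0]],
    [1,[0.265,0.878,-0.2],[0,0,0]],
  ],
)

```text
t: 2.1
tool_pos: [0.4566, 0.1349, 0.1423]
tool_rot: [-2.327, -2.097, 0.021]
contact_force: [-1.5, -0.5, -2.7]
opening: 0.0
grip_force: 0.0
```

```bash
python3 - <<'E'
from h import *
o=ctrl.get_obs();print(o['t'],o['tool_pos'],R.from_rotvec(o['tool_rot']).as_matrix().round(3),o['contact_force'])
c=cal('wrist');snap('wrist','w0.png')
print(proj('wrist',[[.4645,.166,.115],[.4645,.166,.08],[.507,.107,.125],[.461,.137,.08]]))
E
```

```text
2.1 [0.4566406  0.13487685 0.14234216] [[ 0.103  0.995 -0.016]
 [ 0.995 -0.103 -0.003]
 [-0.004 -0.016 -1.   ]] [-1.46521588 -0.48351915 -2.66865595]
[[324.81051344 225.01651768]
 [324.19573483 209.64817251]
 [413.72398904 326.96468017]
 [323.15406992 254.05462023]]
```

View pics/w0.png

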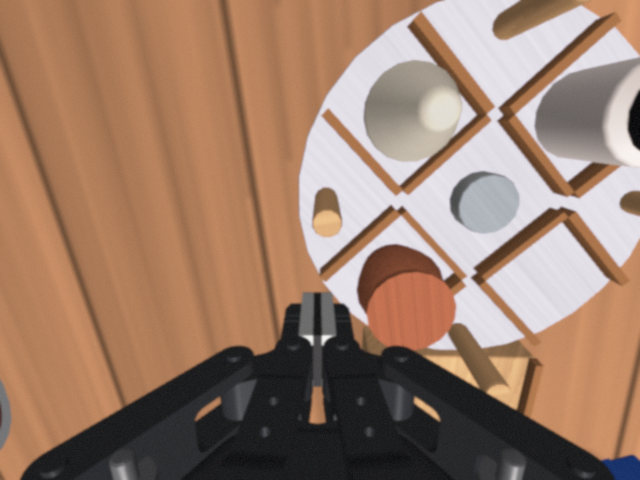

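The wrist view shows the peg top at (326,224), matching the predicted (325,225). The fingertips are at (318,300), clear of the pot.

```bash
python3 - <<'E'
import numpy as np
C=np.array([.568,.156]);r=np.array([.461,.137])-C
f=lambda a:C+np.array([[np.cos(a),np.sin(a)],[-np.sin(a),np.cos(a)]])@r
for base,l in((0,np.arange(.06,.49,.06)),(.48,np.arange(.54,.9,.03))):
  for a in l:print(a.round(3),((f(a)-f(base))/.4).round(4),(-(a-base)/np.pi).round(4))
E
```

```text
0.06 [-0.0024  0.0161] -0.0191
0.12 [-0.0038  0.0324] -0.0382
0.18 [-0.0042  0.0487] -0.0573
0.24 [-0.0036  0.0649] -0.0764
0.3 [-0.0021  0.0812] -0.0955
0.36 [0.0004 0.0973] -0.1146
0.42 [0.0039 0.1132] -0.1337
0.48 [0.0083 0.1289] -0.1528
0.54 [0.0053 0.0154] -0.0191
0.57 [0.0084 0.023 ] -0.0286
0.6 [0.0116 0.0304] -0.0382
0.63 [0.0151 0.0378] -0.0477
0.66 [0.0188 0.0451] -0.0573
0.69 [0.0227 0.0522] -0.0668
0.72 [0.0268 0.0593] -0.0764
0.75 [0.0311 0.0662] -0.0859
0.78 [0.0356 0.073 ] -0.0955
0.81 [0.0404 0.0796] -0.105
0.84 [0.0453 0.0861] -0.1146
0.87 [0.0504 0.0924] -0.1241
```

Emit:
jog_arm(
  deltas=[
    [1,[0,0,-0.09],[0,0,0]],
    [1,[0,0,-0.175],[0,0,0]],
    [1,[0,0,-0.175],[0,0,0]],
    [1,[0,0,-0.175],[0,0,0]],
    [1,[-0.0024,0.0161,-0.175],[0,0,-0.0191]],
    [1,[-0.0038,0.0324,-0.175],[0,0,-0.0382]],
    [1,[-0.0042,0.0487,-0.175],[0,0,-0.0573]],
    [1,[-0.0036,0.0649,-0.175],[0,0,-0.0764]],
    [1,[-0.0021,0.0812,-0.175],[0,0,-0.0955]],
    [1,[0.0004,0.0973,-0.175],[0,0,-0.1146]],
    [1,[0.0039,0.1132,-0.175],[0,0,-0.1337]],
    [1,[0.0083,0.1289,-0.175],[0,0,-0.1528]],
  ],
)

```text
t: 3.15
tool_pos: [0.4681, 0.1885, 0.0862]
tool_rot: [2.767, 1.484, 0.01]
contact_force: [0.8, 0.2, 0.0]
opening: 0.0001
grip_force: 0.0
```

Emit:
jog_arm(
  deltas=[
    [1,[0.0053,0.0154,0],[0,0,-0.0191]],
    [1,[0.0116,0.0304,0],[0,0,-0.0382]],
    [1,[0.0188,0.0451,0],[0,0,-0.0573]],
    [1,[0.0268,0.0593,0],[0,0,-0.0764]],
    [1,[0.0311,0.0662,0],[0,0,-0.0859]],
    [1,[0.0311,0.0662,0],[0,0,-0.0859]],
  ],
)

```text
t: 3.65
tool_pos: [0.4804, 0.2149, 0.0858]
tool_rot: [2.941, 1.103, 0.009]
contact_force: [-0.5, -0.8, -0.0]
opening: -0.0002
grip_force: 0.3
```

```bash
python3 - <<'E'
from h import *
o=ctrl.get_obs();print(o['t'],o['tool_pos'],o['contact_force'])
im=snap('top','t1.png')[:,:,::-1]
cv2.imwrite('pics/c3.png',cv2.resize(im[175:300,190:456],None,fx=3,fy=3,interpolation=cv2.INTER_CUBIC))
E
```

```text
3.65 [0.48043572 0.21492366 0.08584407] [-0.4722959  -0.79541281 -0.02047141]
```

View pics/c3.png

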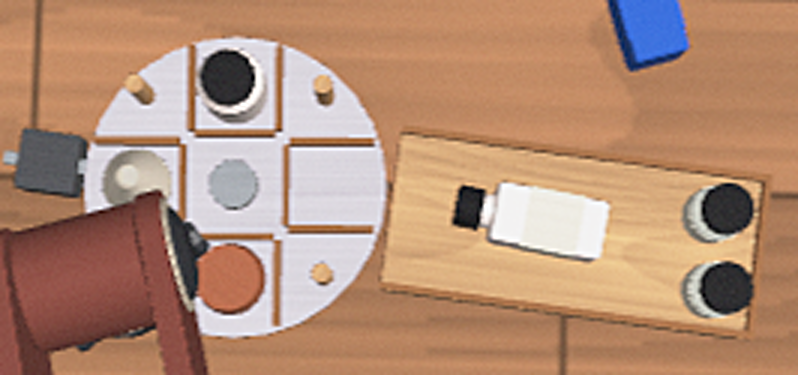

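The wheel now points the bay at (335,187) horizontally, while the lane tilts about 7° clockwise. About 0.11 rad remains. I'll push slowly until the stop draws it in.

Emit:
jog_arm(
  deltas=[
    [1,[0.0045,0.0068,0],[0,0,-0.0096]],
    [1,[0.0093,0.0134,0],[0,0,-0.0191]],
    [1,[0.0118,0.0167,0],[0,0,-0.0239]],
    [1,[0.0118,0.0167,0],[0,0,-0.0239]],
    [1,[0.0118,0.0167,0],[0,0,-0.0239]],
  ],
)

```text
t: 4.12
tool_pos: [0.4828, 0.2212, 0.0825]
tool_rot: [-2.98, -0.995, -0.003]
contact_force: [-0.1, 0.0, -0.5]
opening: -0.0002
grip_force: 0.0
```

```bash
cat > fa.py <<'E'
from h import *
# peg tops visible on lane side, in two top pictures: track by template on the saved crop
def pegang(im):
    hsv=cv2.cvtColor(im,cv2.COLOR_RGB2HSV);out=[]
    m=cv2.inRange(hsv,(8,70,90),(22,255,255))
    return m
E
python3 - <<'E'
from h import *
o=ctrl.get_obs();print(o['t'],o['tool_pos'],o['contact_force'])
im=snap('top','t2.png')
def fence(im,c):
    # angle of bay's fences: brown pixels on the light disc, within annulus, minAreaRect/line fit
    s=cv2.resize(im[175:300,190:456],None,fx=3,fy=3,interpolation=cv2.INTER_CUBIC)
    m=cv2.inRange(cv2.cvtColor(s,cv2.COLOR_RGB2HSV),(3,80,60),(22,255,255))
    out=[]
    for (x0,x1,y0,y1) in c:
        ys,xs=np.nonzero(m[y0:y1,x0:x1]);v=cv2.fitLine(np.c_[xs,ys].astype(np.float32),cv2.DIST_HUBER,0,.01,.01).ravel();out.append((np.degrees(np.arctan2(v[1],v[0])).round(2),len(xs)))
    return out
t1=cv2.imread('pics/t1.png')[:,:,::-1]
print(fence(t1,[(300,365,132,152),(300,365,220,240)]))
print(fence(im,[(300,365,130,165),(300,365,220,250)]))
cv2.imwrite('pics/c4.png',cv2.resize(im[175:300,190:456],None,fx=3,fy=3,interpolation=cv2.INTER_CUBIC)[:,:,::-1])
E
```

```text
4.1167 [0.48281479 0.22124413 0.08246948] [-0.09645618  0.006697   -0.51438137]
[(np.float32(0.73), 520), (np.float32(0.32), 498)]
[(np.float32(7.67), 504), (np.float32(7.8), 458)]
```

Fence angle is 7.7° and the lane edges are at 7.5–7.6°. The wheel has been drawn into stop 0 and contact force is gone. Retreating up.

Emit:
jog_arm(
  deltas=[
    [1,[-0.012,-0.017,0],[0,0,0]],
    [1,[-0.012,-0.017,0.1],[0,0,0]],
    [1,[-0.012,-0.017,0.2],[0,0,0]],
    [-1,[-0.012,-0.017,0.3],[0,0,0]],
    [-1,[0.1,-0.4,0.5],[0,0,0.25]],
    [-1,[0.1,-0.4,0.5],[0,0,0.25]],
    [-1,[0.1,-0.4,0.5],[0,0,0.25]],
    [-1,[0.1,-0.4,0.5],[0,0,0.25]],
    [-1,[0.1,-0.4,0.5],[0,0,0.25]],
    [-1,[0.1,-0.4,0.5],[0,0,0.25]],
    [-1,[0.1,-0.4,0.5],[0,0,0.25]],
    [-1,[0.1,-0.4,0.5],[0,0,0.25]],
  ],
)

```text
t: 5.17
tool_pos: [0.5217, 0.0603, 0.2814]
tool_rot: [2.373, 2.059, 0.0]
contact_force: [0.8, -0.1, -0.4]
opening: 0.0856
grip_force: 0.0
```

```bash
python3 - <<'E'
from h import *
o=ctrl.get_obs();M=R.from_rotvec(o['tool_rot'])
print(o['t'],o['tool_pos'],o['q'].round(3),M.as_matrix().round(3))
# target: x at 82.6deg horizontal, then rot about bottle cross axis
u=np.array([np.cos(np.radians(82.6)),np.sin(np.radians(82.6)),0]);s=np.cross(u,[0,0,1]) # +s: u->z
D=np.c_[u,np.cross([0,0,-1],u),[0,0,-1]]
for b in(0,-30,-35,60):
    T=R.from_rotvec(s*np.radians(b))*R.from_matrix(D);d=(T*M.inv()).as_rotvec()/np.pi;print(b,d.round(4),T.as_matrix()[:,2].round(3))
E
```

```text
5.1667 [0.52169827 0.06025076 0.28143061] [-0.027 -0.213  1.781 -0.     1.574  0.115] [[ 0.141  0.99   0.   ]
 [ 0.99  -0.141 -0.   ]
 [-0.     0.    -1.   ]]
0 [0.    0.    0.004] [ 0.  0. -1.]
-30 [-0.1651  0.0225  0.0039] [-0.064 -0.496 -0.866]
-35 [-0.1927  0.0263  0.0039] [-0.074 -0.569 -0.819]
60 [ 0.3303 -0.045   0.0036] [ 0.112  0.859 -0.5  ]
```

Testing in free air whether the arm reaches the final tilt (tool pointing at the wheel, 30° below horizontal).

Emit:
jog_arm(
  deltas=[
    [-1,[0.05,0,0],[0.33,-0.045,0.0036]],
    [-1,[0.05,0,0],[0.33,-0.045,0.0036]],
    [-1,[0.05,0,0],[0.33,-0.045,0.0036]],
    [-1,[0.05,0,0],[0.33,-0.045,0.0036]],
    [-1,[0.05,0,0],[0.33,-0.045,0.0036]],
    [-1,[0.05,0,0],[0.33,-0.045,0.0036]],
    [-1,[0.05,0,0],[0.33,-0.045,0.0036]],
    [-1,[0.05,0,0],[0.33,-0.045,0.0036]],
    [-1,[0.05,0,0],[0.33,-0.045,0.0036]],
    [-1,[0.05,0,-0.1],[0.33,-0.045,0.0036]],
    [-1,[0.05,0,-0.1],[0.33,-0.045,0.0036]],
    [-1,[0.05,0,-0.1],[0.33,-0.045,0.0036]],
  ],
)

```text
t: 6.17
tool_pos: [0.5406, 0.0619, 0.2395]
tool_rot: [-1.702, -1.489, -0.978]
contact_force: [0.2, -0.3, 1.2]
opening: 0.0857
grip_force: 0.0
```

```bash
python3 - <<'E'
from h import *
o=ctrl.get_obs();M=R.from_rotvec(o['tool_rot'])
print(o['t'],o['tool_pos'],o['q'].round(3),M.as_matrix().round(3))
snap('wrist','w1.png');print(np.array2string(cal('wrist')[2],separator=','))
im=snap('scene','s2.png')
E
```

```text
6.1667 [0.54057662 0.06194184 0.2394513 ] [-0.474 -0.028  1.924  0.962  1.692 -0.45 ] [[ 0.07   0.992  0.109]
 [ 0.494 -0.129  0.86 ]
 [ 0.867 -0.006 -0.499]]
[[ 0.99173841,-0.12826752,-0.00153661,-0.52779242],
 [-0.09664869,-0.73928445,-0.66642144, 0.29022852],
 [ 0.08434423, 0.66106425,-0.74557368, 0.25447467],
 [ 0.        , 0.        , 0.        , 1.        ]]
```

View pics/s2.png

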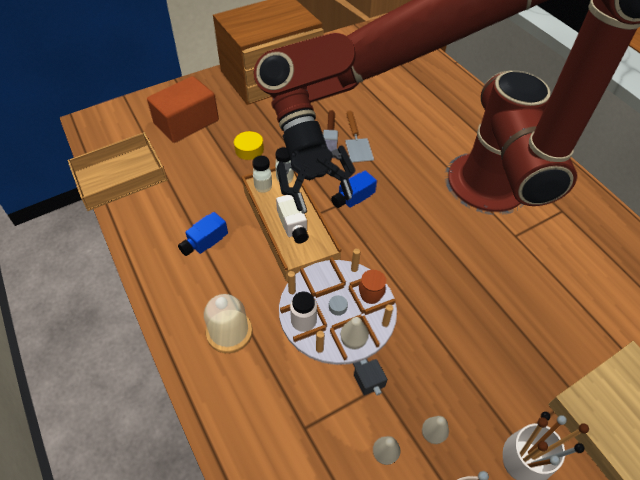

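It reaches (q4 ≈ 0.96). The scene view shows the bay at (323,275) facing the lane and all else in place. Next is the tilted pre-grasp above the bottle.

Emit:
jog_arm(
  deltas=[
    [-1,[0.03,-0.17,-0.095],[-0.496,0.0645,0]],
    [-1,[0.03,-0.17,-0.095],[-0.496,0.0645,0]],
    [-1,[0.03,-0.17,-0.095],[-0.496,0.0645,0]],
    [-1,[0.03,-0.17,-0.095],[-0.496,0.0645,0]],
    [-1,[0.03,-0.17,-0.095],[-0.496,0.0645,0]],
    [-1,[0.03,-0.17,-0.095],[-0.496,0.0645,0]],
    [-1,[0.03,-0.17,-0.095],[-0.496,0.0645,0]],
    [-1,[0.03,-0.17,-0.095],[-0.496,0.0645,0]],
    [-1,[0.03,-0.17,-0.095],[-0.496,0.0645,0]],
    [-1,[0.03,-0.17,-0.095],[-0.496,0.0645,0]],
    [-1,[0.03,-0.17,-0.095],[-0.496,0.0645,0]],
    [-1,[0.03,-0.17,-0.095],[-0.496,0.0645,0]],
  ],
)

```text
t: 7.27
tool_pos: [0.5559, -0.0056, 0.2082]
tool_rot: [2.101, 1.841, -0.48]
contact_force: [-0.2, -0.3, -0.2]
opening: 0.0852
grip_force: 0.0
```

Emit:
jog_arm(
  deltas=[
    [-1,[0,0,0],[-0.02,0.0026,0]],
    [-1,[0,0,0],[-0.02,0.0026,0]],
    [-1,[0,0,0],[-0.02,0.0026,0]],
  ],
)

```text
t: 7.52
tool_pos: [0.5547, -0.0054, 0.2048]
tool_rot: [2.065, 1.815, -0.541]
contact_force: [-0.0, 0.6, 0.2]
opening: 0.085
grip_force: 0.0
```

```bash
python3 - <<'E'
from h import *
o=ctrl.get_obs();M=R.from_rotvec(o['tool_rot'])
print(o['t'],o['tool_pos'],o['q'].round(3),M.as_matrix().round(3))
c=cal('wrist');import pickle;pickle.dump(c,open('wc2.pkl','wb'))
im=snap('wrist','w2.png')
pts=[[.5702,-.0588,.093],[.5589,-.1448,.093],[.511,-.1399,.093],[.5223,-.0518,.093],[.5505,-.0234,.069]]
print(proj('',pts,c).round(1))
E
```

```text
7.5167 [ 0.55470436 -0.00544137  0.2048466 ] [ 0.099  0.008  1.765 -0.502  1.502  0.296] [[ 0.112  0.992 -0.061]
 [ 0.863 -0.128 -0.488]
 [-0.492  0.002 -0.871]]
[[345.9 219.8]
 [340.2 283.7]
 [290.9 284.5]
 [284.6 219.1]
 [315.4 167.4]]
```

View pics/w2.png

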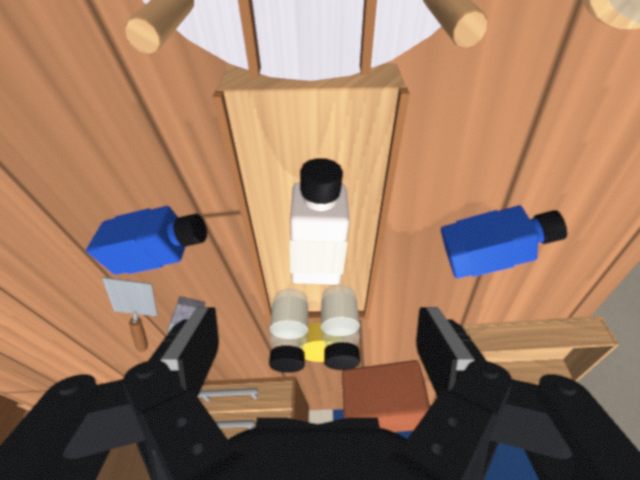

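The wrist view shows the white bottle: cap (321,178), body top face x 292–348, y 213–283, about 3 px right of prediction. Peg tops are at (147,33) and (470,28). I'll refine the bottle and bay positions from these.

```bash
python3 - <<'E'
from h import *
import pickle;c=pickle.load(open('wc2.pkl','rb'))
print(proj('',[[.634,.074,.115],[.4862,.0901,.115]],c))
a=atz('',(147,33),.115,c);b=atz('',(470,28),.115,c);print(a,b,np.linalg.norm(a-b))
m=(a+b)/2;d=(b-a)/np.linalg.norm(b-a);n=np.array([-d[1],d[0],0]);print('axis',m+n*.0742,np.arctan2(d[1],d[0]),'bay',m-n*.0038)
T=lambda u,v:('top',(u/3+190-1/3,v/3+175-1/3))
for t,w in[((500,183),(348,214)),((608,200),(343,283)),((601,260),(293,283)),((490,243),(292,214))]:print(tri([T(*t),(c,w)]).round(4),atz('',w,.093,c).round(4))
print(atz('',(216,93),.055,c),atz('',(408,92),.055,c))
E
```

```text
[[471.63512587  29.50272777]
 [142.10263653  36.79259776]]
[0.48914996 0.09126988 0.115     ] [0.63315422 0.0747105  0.115     ] 0.14495323226524146
axis [0.56962866 0.15670442 0.115     ] -0.11448943279001511 bay [0.56071798 0.07921506 0.115     ]
[ 0.5716 -0.0594  0.0859] [ 0.5722 -0.0528  0.093 ]
[ 0.5603 -0.1452  0.0919] [ 0.5617 -0.144   0.093 ]
[ 0.512  -0.1405  0.0907] [ 0.5135 -0.1376  0.093 ]
[ 0.5251 -0.0531  0.0855] [ 0.5291 -0.0472  0.093 ]
[0.48977678 0.0361202  0.055     ] [0.62005205 0.01995805 0.055     ]
```

Emit:
jog_arm(
  deltas=[
    [-1,[-0.006,-0.05,-0.09],[0,0,0]],
    [-1,[-0.012,-0.1,-0.18],[0,0,0]],
    [-1,[-0.018,-0.15,-0.27],[0,0,0]],
    [-1,[-0.022,-0.18,-0.32],[0,0,0]],
    [-1,[-0.025,-0.207,-0.368],[0,0,0]],
    [-1,[-0.025,-0.207,-0.368],[0,0,0]],
    [-1,[-0.025,-0.207,-0.368],[0,0,0]],
  ],
)

```text
t: 8.15
tool_pos: [0.5437, -0.0908, 0.0565]
tool_rot: [2.069, 1.812, -0.546]
contact_force: [0.3, -0.3, 0.0]
opening: 0.0854
grip_force: 0.0
```

Emit:
jog_arm(
  deltas=[
    [1,[0,0,0],[0,0,0]],
    [1,[0,0,0],[0,0,0]],
    [1,[0,0,0],[0,0,0]],
    [1,[0,0,0],[0,0,0]],
    [1,[0,0,0],[0,0,0]],
    [1,[0,0,0],[0,0,0]],
    [1,[0,0,0],[0,0,0]],
    [1,[0,0,0],[0,0,0]],
  ],
  squeeze=50,
)

```text
t: 8.82
tool_pos: [0.5457, -0.0893, 0.0585]
tool_rot: [2.063, 1.813, -0.543]
contact_force: [-0.5, 1.7, 5.7]
opening: 0.0479
grip_force: 51.3
```

Gripped at 47.9 mm opening. Lifting.

Emit:
jog_arm(
  deltas=[
    [1,[0,0,0.05],[0,0,0]],
    [1,[0,0,0.12],[0,0,0]],
    [1,[0,0,0.2],[0,0,0]],
    [1,[0,0,0.28],[0,0,0]],
    [1,[0,0,0.36],[0,0,0]],
    [1,[0,0,0.425],[0,0,0]],
    [1,[0,0,0.425],[0,0,0]],
  ],
)

```text
t: 9.4
tool_pos: [0.5473, -0.0895, 0.2339]
tool_rot: [2.062, 1.807, -0.533]
contact_force: [1.2, 0.1, -0.1]
opening: 0.0475
grip_force: 51.6
```

Emit:
jog_arm(
  deltas=[
    [1,[0.01,0.05,0],[0.04,-0.0052,0]],
    [1,[0.02,0.1,0],[0.08,-0.0104,0]],
    [1,[0.03,0.15,0],[0.12,-0.0156,0]],
    [1,[0.035,0.2,0],[0.16,-0.0208,0]],
    [1,[0.04,0.25,0],[0.2,-0.026,0]],
    [1,[0.045,0.3,0],[0.24,-0.0312,0]],
    [1,[0.045,0.35,0],[0.28,-0.0364,0]],
    [1,[0.045,0.4,0],[0.32,-0.0416,0]],
    [1,[0.045,0.45,0],[0.36,-0.0468,0]],
    [1,[0.045,0.45,0],[0.4,-0.052,0]],
    [1,[0.045,0.45,0],[0.44,-0.0572,0]],
    [1,[0.045,0.45,0],[0.48,-0.0624,0]],
  ],
)

```text
t: 10.4
tool_pos: [0.5619, 0.0905, 0.2259]
tool_rot: [-1.745, -1.533, -0.94]
contact_force: [-0.1, -0.0, -2.1]
opening: 0.0478
grip_force: 51.5
```

```bash
python3 - <<'E'
from h import *
o=ctrl.get_obs();M=R.from_rotvec(o['tool_rot']).as_matrix()
print(o['t'],o['tool_pos'],o['q'].round(3),M.round(3),o['opening'],np.degrees(np.arcsin(M[2,2])),np.degrees(np.arctan2(M[1,2],M[0,2])))
E
```

```text
10.4 [0.5618673  0.09052686 0.22591519] [-0.394 -0.007  1.901  0.938  1.602 -0.415] [[ 0.071  0.992  0.108]
 [ 0.546 -0.129  0.828]
 [ 0.835  0.001 -0.551]] 0.04782051844547221 -33.40341414741549 82.53427372876197
```

```bash
python3 - <<'E'
from h import *
o=ctrl.get_obs();M=R.from_rotvec(o['tool_rot'])
G=R.from_rotvec([2.063,1.813,-.543]);u=np.array([.132,.991,0]);
zb=G.inv().apply(u/np.linalg.norm(u)) # bottle axis in tool
print('axis now',M.apply(zb))
fu=np.array([.11,.994,0]);fu/=np.linalg.norm(fu)
# desired: bottle axis ->z, bottle "lying up" -> -fu
A=np.c_[u/np.linalg.norm(u),[0,0,1]];B=np.c_[[0,0,1],-fu]
D,_=R.align_vectors(B.T,A.T);T=D*G
print('turn',(T*M.inv()).as_rotvec()/np.pi,T.as_rotvec())
im=snap('scene','s3.png');im2=snap('top','t3.png')
Bo=M.apply(G.inv().apply([-.0075,-.053,.0105]))+o['tool_pos'];print('base now',Bo)
a=im[190:340,250:400];cv2.imwrite('pics/c5.png',cv2.resize(np.hstack([a,im2[170:320,240:390]]),None,fx=2.6,fy=2.6,interpolation=cv2.INTER_CUBIC)[:,:,::-1])
print(proj('scene',[Bo,Bo+M.apply(zb)*.12]),proj('top',[Bo,Bo+M.apply(zb)*.12]))
E
```

```text
axis now [0.01200949 0.06440632 0.99785149]
turn [ 0.02054696 -0.00365615  0.00524968] [-1.68226608 -1.50545132 -0.98253914]
base now [0.55946857 0.07674099 0.17319237]
[[323.73289555 242.46205019]
 [326.95642807 205.58916612]] [[298.2169725  235.37886124]
 [292.30585339 228.67965706]]
```

View pics/c5.png

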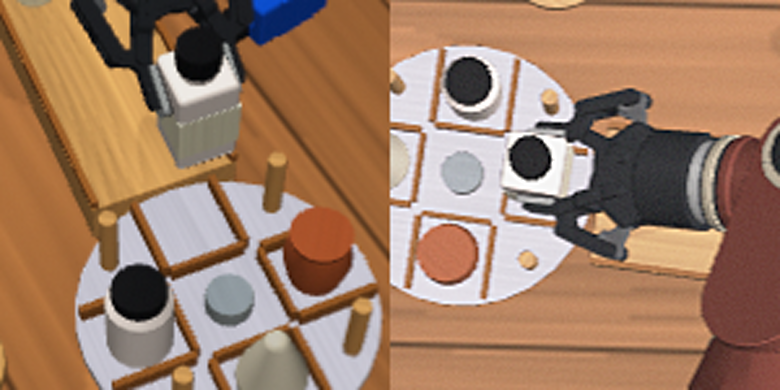

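The bottle is held cap up above the bay, at (200,100) in the left panel and (530,160) in the right. The pegs are clear of the fingers. Fixing the remaining 4° tilt, then lowering to just above the floor.

Emit:
jog_arm(
  deltas=[
    [1,[0,-0.0035,0],[0.0205,-0.0037,0.005]],
    [1,[0,-0.0035,-0.04],[0.0205,-0.0037,0.005]],
    [1,[0,-0.0035,-0.1],[0.0205,-0.0037,0.005]],
    [1,[0,-0.0035,-0.16],[0.0205,-0.0037,0.005]],
    [1,[0,-0.0035,-0.22],[0.0205,-0.0037,0.005]],
    [1,[0,-0.0035,-0.26],[0.0205,-0.0037,0.005]],
    [1,[0,-0.0035,-0.285],[0.0205,-0.0037,0.005]],
    [1,[0,-0.0035,-0.295],[0.0205,-0.0037,0.005]],
    [1,[0,-0.0035,-0.295],[0.0205,-0.0037,0.005]],
  ],
)

```text
t: 11.25
tool_pos: [0.5616, 0.0896, 0.1072]
tool_rot: [-1.686, -1.508, -0.976]
contact_force: [-0.1, 0.7, -1.6]
opening: 0.0483
grip_force: 51.6
```

```bash
python3 - <<'E'
from h import *
o=ctrl.get_obs();M=R.from_rotvec(o['tool_rot']);G=R.from_rotvec([2.063,1.813,-.543])
Bo=M.apply(G.inv().apply([-.0075,-.053,.0105]))+o['tool_pos'];zb=M.apply(G.inv().apply([.132,.991,0]))
print(o['t'],o['tool_pos'],o['contact_force'],'base',Bo,zb.round(3))
E
```

```text
11.25 [0.56164676 0.08960024 0.1072089 ] [-0.12876916  0.67493174 -1.5512554 ] base [0.55991486 0.0789007  0.05374844] [0.003 0.006 1.   ]
```

Base is at about z 0.054 and the floor at 0.045. Lowering gently to contact.

Emit:
jog_arm(
  deltas=[
    [1,[0,0,-0.005],[0,0,0]],
    [1,[0,0,-0.01],[0,0,0]],
    [1,[0,0,-0.013],[0,0,0]],
    [1,[0,0,-0.013],[0,0,0]],
  ],
)

```text
t: 11.58
tool_pos: [0.5623, 0.0888, 0.1033]
tool_rot: [-1.686, -1.509, -0.979]
contact_force: [0.2, 0.6, -1.8]
opening: 0.0476
grip_force: 51.6
```

Emit:
jog_arm(
  deltas=[
    [1,[0,0,-0.004],[0,0,0]],
    [1,[0,0,-0.006],[0,0,0]],
    [1,[0,0,-0.006],[0,0,0]],
  ],
)

```text
t: 11.83
tool_pos: [0.5624, 0.0888, 0.1011]
tool_rot: [-1.686, -1.508, -0.98]
contact_force: [0.5, -1.5, 1.2]
opening: 0.0478
grip_force: 51.5
```

Emit:
jog_arm(
  deltas=[
    [1,[0,0,-0.003],[0,0,0]],
    [1,[0,0,-0.005],[0,0,0]],
    [1,[0,0,-0.005],[0,0,0]],
  ],
)

```text
t: 12.08
tool_pos: [0.5626, 0.0888, 0.1009]
tool_rot: [-1.682, -1.508, -0.982]
contact_force: [-3.6, -3.6, 8.5]
opening: 0.0474
grip_force: 52.0
```

Floor contact at 8.5 N. Opening part way, then withdrawing along the tool axis.

Emit:
jog_arm(
  deltas=[
    [-0.3,[0,0,0.003],[0,0,0]],
    [-0.5,[0,0,0.003],[0,0,0]],
    [-0.5,[0,0,0.003],[0,0,0]],
    [-0.5,[0,0,0.003],[0,0,0]],
    [-0.5,[0,0,0.003],[0,0,0]],
  ],
)

```text
t: 12.5
tool_pos: [0.5619, 0.0891, 0.0994]
tool_rot: [-1.686, -1.508, -0.978]
contact_force: [-0.1, -0.7, 0.5]
opening: 0.0639
grip_force: 0.0
```

```bash
python3 - <<'E'
from h import *
o=ctrl.get_obs();print(o['t'],o['opening'],o['contact_force'],o['grip_force'],R.from_rotvec(o['tool_rot']).as_matrix()[:,2])
E
```

```text
12.5 0.06390319557388482 [-0.11278664 -0.68836982  0.52387995] 0.0 [ 0.09985068  0.86084075 -0.49898201]
```

Emit:
jog_arm(
  deltas=[
    [-0.5,[-0.005,-0.043,0.025],[0,0,0]],
    [-0.5,[-0.0125,-0.1075,0.0625],[0,0,0]],
    [-0.5,[-0.02,-0.172,0.1],[0,0,0]],
    [-0.5,[-0.03,-0.258,0.15],[0,0,0]],
    [-0.5,[-0.03,-0.258,0.25],[0,0,0]],
    [-0.5,[-0.03,-0.258,0.35],[0,0,0]],
    [-0.5,[-0.1,-0.4,0.5],[0,0,0]],
    [-0.5,[-0.2,-0.5,0.5],[0,0,0]],
    [-0.5,[-0.3,-0.6,0.5],[0,0,0]],
    [-0.5,[-0.3,-0.6,0.5],[0,0,0]],
  ],
)

```text
t: 13.33
tool_pos: [0.4566, -0.1345, 0.2971]
tool_rot: [-1.686, -1.511, -0.979]
contact_force: [0.9, -0.6, -0.0]
opening: 0.0643
grip_force: 0.0
```

```bash
python3 - <<'E'
from h import *
a=snap('scene','s4.png');b=snap('top','t4.png')
f=lambda i:cv2.resize(i,(390,390),interpolation=cv2.INTER_CUBIC)
cv2.imwrite('pics/c6.png',np.hstack([f(a[140:380,220:460]),f(b[170:290,210:330])])[:,:,::-1])
E
```

```text
(no output)
```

View pics/c6.png

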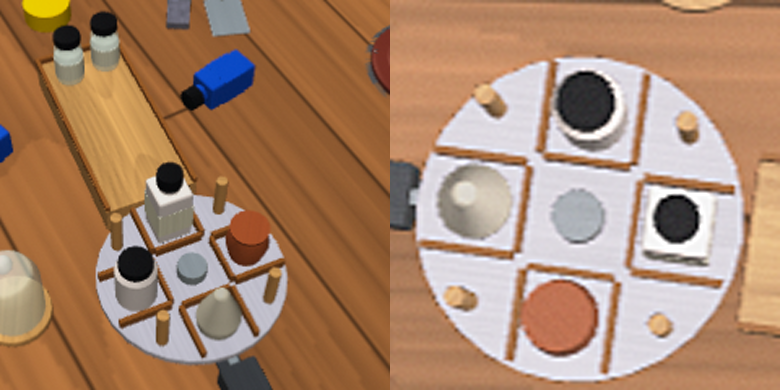

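The bottle stands upright in the bay at (677,222), cap on top and between the fences. The fence angle is about 7.4°, so the wheel is still in its stop, and the jars are in place. Handing in.

```bash
python3 -c "
from station import ctrl
print(ctrl.finish_job())"
```

```text
the job is handed in; nothing more can be done
None
```

The job is handed in: the last pictures showed the wheel in its click stop with the empty bay at the lane, the white bottle standing cap up between the fences and the lane jars in place, about 13.5 s on the clock; the sponge, dome and plaster forms were never approached, and no verdict was returned.

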